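Check grinding-disc wear with a thickness gauge

ROBOT

A 6-joint arm with a two-finger parallel gripper is mounted at the origin on the work surface. World frame = base frame: x ahead of the robot, y to its left, z up, the work surface at z = 0. Lengths are in mm, angles in rad, forces in N, time in s.
With the tool pointing down it reaches from about 300 to 775 mm from the base axis. Payload 14.6 kg.
Tool frame: the origin (TCP) lies at the very end of the fingers, on their centre line; the grasp point (between the pads) lies 19 mm behind it; x points along the fingers, z is the direction in which the jaws open and shut, and the axes are right-handed (so a half turn about x gives the same grasp; the last joint's range is limited). The gripper opens to 94 mm and grips with 3 to 60 N. Pads are 16 mm wide; open, the fingers measure 119 mm over their backs; the gripper's body (75 mm by 177 mm) begins 78 mm behind the grasp point.
Start: joints at [-1.227, 0.3, 1.521, -0, 1.321, -0.067], TCP at [219.631, -504.234, 205.446] pointing down, gripper open.
Joint ranges: [-3.03, 3.03], [-0.79, 2.21], [0.23, 2.52], [-1.04, 4.18], [0, 3.07], [-2.55, 2.55]. Speed limits (rad/s): [2.22, 2.22, 2.57, 3.14, 3.14, 3.14].

INTERFACE

Orientations are given as [roll, pitch, yaw] about the fixed x, y, z axes, in that order (R = Rz(yaw) Ry(pitch) Rx(roll)).
In Python, from cell import manip gives the robot as it stands.
- The arm moves only by the shell command python3 -m jog 'ROWS' [FORCE]. ROWS is a JSON object of lists of equal length, an entry for each row: "grip": the opening, from -1 (shut) to 1 (fully open), so that 0 is half open; "offset": the shift along the world's x, y, z in m, a list of three; "rot": the turn, a rotation vector about the world's x, y, z in rad, a list of three. In form: {"grip": [grip, ...], "offset": [[x, y, z], ...], "rot": [[wx, wy, wz], ...]}. A call has exactly 5 rows; each row shifts and turns the pose as measured when the row begins; what a row does not reach is not made up. A row lasts 1/10 s, in which the tool goes at most 50 mm and 8.59 degrees, less where a joint would pass 70% of its speed; a pose out of reach is approached as far as the arm can. A call with a gripper value outside its range is refused whole. The fingers move at their own pace and stop on an object; FORCE is the grip in N (left out, the last holds). Time passes only in rows, so rows that do not move let the fingers close, or fill a call up. It gives the time, the measured TCP pose, the force and the opening at its end, in the units of the state.
- manip.read_state(): the state, without advancing time (a new reading comes with each control period).
- manip.camera(name): name is "scene" or "top"; returns a dict with "image" (384x512x3 uint8, red, green, blue), "range_z" (384x512 float32, mm along the optical axis (not along the pixel's ray), 0 where there is no reading), "fx", "fy", "cx", "cy" (pixels), "D" ([k1, k2, p1, p2, k3] as OpenCV has them; the pictures are not rectified), "R" (3x3) and "t" (3): a world point X has camera coordinates R X + t. Camera axes: x right, y down, z forward; pixel columns grow to the right and rows downward; lengths in mm; the calibration is good to about 2 mm. A picture is of the moment at which its call begins.
- manip.sign_off(): hands the job in, once; it reports no verdict.
The state is a dict: "clock": time; "joints": joint angles; "qd": joint speeds; "effort": joint torques, N m; "eef_pos": TCP position; "eef_rot": TCP orientation; "wrist_force": force on the tool from outside, world axes, zero at the start; "moment": the same for the moment, N m; "finger_gap": finger opening in mm.
Only numpy, scipy, OpenCV 4.12 (cv2) and the standard library are available. Lean on these libraries where they do the work, as an engineer would, in place of code of your own. Each camera call takes 0.05 s, during which the arm holds its last target. There are 200 camera calls.

TASK

The grinding disc's wear is to be checked, so first clear off the specimen left on it: set it down upright in the empty pocket of the specimen tray. Then take the pen gauge out of its cradle and hold it straight upright with its tip inside the chalk ring on the disc, pressed down lightly so that the sprung tip goes part of the way in but does not bottom. The job finishes with you still holding the gauge there, steady; do not drop the specimen or the gauge, and leave the other specimens in the tray where they are.

Things in the scene. Friction and masses are not known exactly. Their poses are not given: they have to be found in the camera images.
- machine: Bench grinder-polisher, fixed, motor off: grey cabinet 410 mm (x) by 330 mm (y), its deck 135 mm above the bench. The origin is on the bench surface, right under the disc's axis; x points to the back of the cabinet (its panel faces -x), z up. A black bowl rim of 260 mm outside and 250 mm inside diameter stands around the disc, its top at 172 mm, 7 mm above the disc. A water tap stands at the back left corner of the deck (x 172, y 50 to 138 mm), up to 222 mm high.
- platen: The round dark grinding disc in the bowl, 200 mm across, flat, its upper face level and 165 mm above the bench. The origin is in the middle of its upper face, z up. It turns freely about its vertical axis with very little friction, and its yaw at the start is random; it does not give way downwards.
- check_spot (a point): Centre of the pale chalk ring (24 mm inside, 27.6 mm outside diameter) on the disc's upper face, 60 mm from the disc's axis along the platen's x. It goes round with the disc, and the specimen may hide it at first.
- mount: The specimen on the disc: a pale resin cylinder 30 mm in diameter and 25 mm high, standing upright, with a small square of steel in its top; about 45 g. Origin in the centre of its underside, z up.
- tray: Grey specimen tray, fixed on the bench to one side of the machine: 176 mm (x) by 90 mm (y), rim 12 mm high, walls 4 mm, floor 4 mm above the bench. Two cross walls (11 mm high) make three pockets in a row along x, each about 53 mm (x) by 82 mm (y) inside. Origin under its centre, z up. The pocket at its -x end is empty.
- pocket (a point): Centre of the floor of the tray's empty pocket, 57 mm from the tray's centre along its -x.
- mount_b: Another specimen like the first (30 mm by 25 mm, a brass dot in its top), in the tray's middle pocket, loose; leave it. Origin in the centre of its underside.
- mount_c: A third such specimen (a steel strip in its top), in the tray's pocket at the +x end, loose; leave it. Origin in the centre of its underside.
- cradle: Black gauge cradle, fixed on the bench on the other side of the machine from the tray: a foot 100 mm (x, from -45 to 55 mm) by 75 mm (y), 10 mm high, with a leaning pocket, whose mouth is up to 80 mm above the bench, that holds the lower half of the gauge with about 1.5 mm of play all round. The pocket leans 15 degrees (0.26 rad) from vertical, its mouth towards the cradle's -x. Origin under the foot, z up.
- gauge: The pen gauge: a grey rectangular body 28 mm (x) by 24 mm (y), from 22 to 125 mm along its z, with a display on its -x face near the top and a steel nose below, 18 mm in diameter; about 140 g. It stands loose in the cradle, leaning with it; some 73 mm of its body (52 to 125 mm along its z) stick out of the pocket. Draw it out along its own z by at least 60 mm. The origin is in the middle of the tip's face when the tip is fully out, z along the body to the display end.
- gauge_tip (a joint): How far the gauge's sprung tip is pushed in: 0 fully out, 0.008 m bottomed. The spring begins at 1.5 N and takes 0.7 N more per mm (about 4.3 N at 4 mm, 7.1 N at the bottom).
- tip_face (a point): Centre of the flat face of the gauge's tip (12 mm in diameter), which moves with the tip. At the end it lies inside the chalk ring.

How it is judged:
By the outcome, as a careful person would: the job done as asked, in the order asked, and still so for the second after the job is handed in, while the arm keeps its last pose, push and grip.
It also fails if it takes over 64 s, if anything falls off the work surface, if the arm or the gripper's body presses on something with over 40 N, if the wrist force passes 120 N, or if a joint passes its speed limit or range.

## Working session

There is one attempt and no reset: what is moved stays moved. The work goes in short steps, Python scripts to look and compute and a shell command to move; the robot and the scene stay as the last step left them, time stands still between calls to the robot, and variables do not carry over. Pictures are saved under pics/ and viewed, about 8 in all and at most 12, crops included, and the job is handed in when it is done.

```bash
mkdir -p pics; ls; python3 - <<'E'
from cell import manip
import cv2,numpy as np
print(manip.read_state())
for n in("scene","top"):
    c=manip.camera(n);cv2.imwrite(f"pics/{n}0.png",c["image"][:,:,::-1])
    np.savez(f"{n}0.npz",**c)
    print(n,c["fx"],c["fy"],c["cx"],c["cy"],c["D"],c["R"],c["t"])
E
```

```text
pics
{'clock': 0.0, 'joints': array([-1.22657449e+00,  3.00503237e-01,  1.52158694e+00,  1.31285197e-06,
        1.32065922e+00, -6.66102919e-02]), 'qd': array([ 0.00039039,  0.00138903,  0.00099217, -0.0007409 , -0.00093432,
        0.001451  ]), 'effort': array([ 2.42406713e-03, -5.31804657e+01, -3.52726829e+01,  7.08469399e-02,
        2.44584493e-02, -1.20917139e-04]), 'eef_pos': array([ 219.56094448, -503.99644764,  204.86621378]), 'eef_rot': array([3.07388305, 1.56963958, 1.91391853]), 'wrist_force': array([-0.59330201, -0.08239688,  0.76027155]), 'moment': array([-0.04069656,  0.04425466, -0.00028186]), 'finger_gap': 94.27082244001535}
scene 495.1564922971722 495.1564922971722 249.36940289446503 183.1552298045122 [-0.19847927  0.          0.          0.          0.        ] [[-0.40203789  0.91539402 -0.02047714]
 [ 0.63975316  0.26483737 -0.72151026]
 [-0.65504307 -0.30317478 -0.69210088]] [ 212.74432537 -258.9510614  1621.82830758]
top 450.0240034061373 450.0240034061373 259.9931552052873 191.7120329472212 [-0.1170622  0.         0.         0.         0.       ] [[-0.02421273 -0.99940644 -0.02450554]
 [-0.99259402  0.02695212 -0.11845125]
 [ 0.11904142  0.02145602 -0.99265743]] [  37.54646137  572.67476316 1061.21670429]
```

View pics/scene0.png

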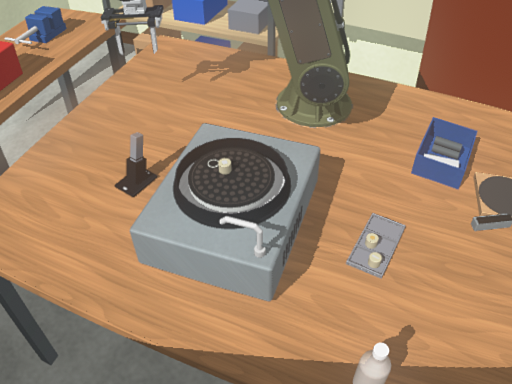

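View pics/top0.png

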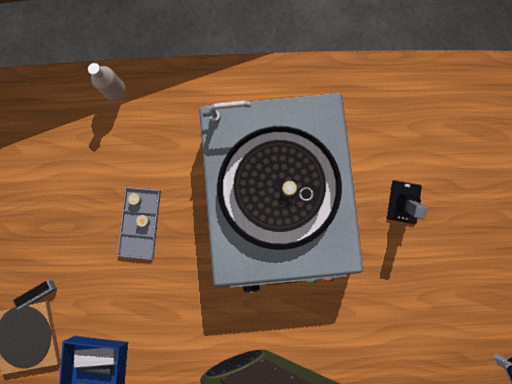

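Both views show the specimen (top 289,188) next to the chalk ring (306,194), the tray's empty pocket (137,248), and the cradle with the gauge (405,205; gauge top 417,210). I'll enlarge the top view around the cradle and the tray, and print coarse positions.

```bash
cat > h.py <<'E'
import numpy as np,cv2
def load(n): return dict(np.load(n+".npz"))
def K(c): return np.array([[c["fx"],0,c["cx"]],[0,c["fy"],c["cy"]],[0,0,1]],float)
def ray(c,px):
    p=cv2.undistortPoints(np.array(px,float).reshape(-1,1,2),K(c),c["D"]).reshape(-1,2)
    d=np.c_[p,np.ones(len(p))]@c["R"]; o=-c["R"].T@c["t"]; return o,d
def onz(c,px,z):
    o,d=ray(c,px); return o+d*((z-o[2])/d[:,2])[:,None]
def proj(c,X): return cv2.projectPoints(np.array(X,float).reshape(-1,1,3),cv2.Rodrigues(c["R"])[0],c["t"],K(c),c["D"])[0].reshape(-1,2)
def cloud(c,x0,x1,y0,y1):
    v,u=np.mgrid[y0:y1,x0:x1]; px=np.c_[u.ravel(),v.ravel()]; o,d=ray(c,px)
    z=c["range_z"][y0:y1,x0:x1].ravel(); zz=d@c["R"][2]
    P=o+d*(z/zz)[:,None]; P[z==0]=np.nan; return P.reshape(y1-y0,x1-x0,3)
E
python3 - <<'E'
from h import *
t=load("top0");s=load("scene0")
print("cams",-t["R"].T@t["t"],-s["R"].T@s["t"])
print("mount top",onz(t,[289,188],190),onz(s,[225,161],190),"ring",onz(t,[306,194],165),onz(s,[213,163],165))
print("tray corners",onz(t,[[126,188],[160,189],[154,262],[118,259]],12).round())
print("deck corners",onz(t,[[342,94],[361,271],[214,284],[200,108]],135).round())
for nm,c,b in (("top",t,(380,170,440,230)),("scene",s,(110,125,165,200))):
    P=cloud(c,b[0],b[2],b[1],b[3]); z=P[...,2]; print(nm,np.nanmax(z))
    m=z>np.nanmax(z)-12; print(np.nanmean(P[m],0),m.sum())
a=t["image"][170:240,375:445,::-1];b=t["image"][180:270,105:175,::-1];d=s["image"][125:200,105:175,::-1]; e=t["image"][165:220,265:335,::-1]
R=lambda i:cv2.resize(i,(390,290),interpolation=cv2.INTER_CUBIC)
r=lambda i:cv2.resize(cv2.copyMakeBorder(i,0,90-i.shape[0],0,0,0),(231,297)) 
f=lambda i:cv2.resize(i,None,fx=5.5,fy=5.5,interpolation=cv2.INTER_CUBIC)
def pad(i): 
    o=np.zeros((300,400,3),np.uint8);k=cv2.resize(i,None,fx=(q:=min(300/i.shape[0],400/i.shape[1])),fy=q,interpolation=cv2.INTER_CUBIC);o[:k.shape[0],:k.shape[1]]=k[:300,:400];print(q);return o
cv2.imwrite("pics/crop0.png",np.vstack([np.hstack([pad(a),pad(b)]),np.hstack([pad(d),pad(e)])]))
E
```

```text
cams [ 4.43013903e+02 -6.80110867e-01  1.12217879e+03] [1313.5634357   365.53247329  939.98934611]
mount top [[560.95709625 -41.23874054 190.        ]] [[557.75798907 -44.45369594 190.        ]] ring [[550.20283651 -78.25637684 165.        ]] [[549.86768763 -81.39854517 165.        ]]
tray corners [[595. 362.  12.]
 [590. 275.  12.]
 [408. 290.  12.]
 [417. 382.  12.]]
deck corners [[ 781. -172.  135.]
 [ 382. -195.  135.]
 [ 362.  126.  135.]
 [ 757.  153.  135.]]
top 150.03601124636702
[ 507.24178576 -328.36668682  143.98899038] 152
scene 152.99721084616795
[ 512.23981365 -329.92329531  147.16607563] 73
4.285714285714286
3.3333333333333335
4.0
5.454545454545454
```

View pics/crop0.png

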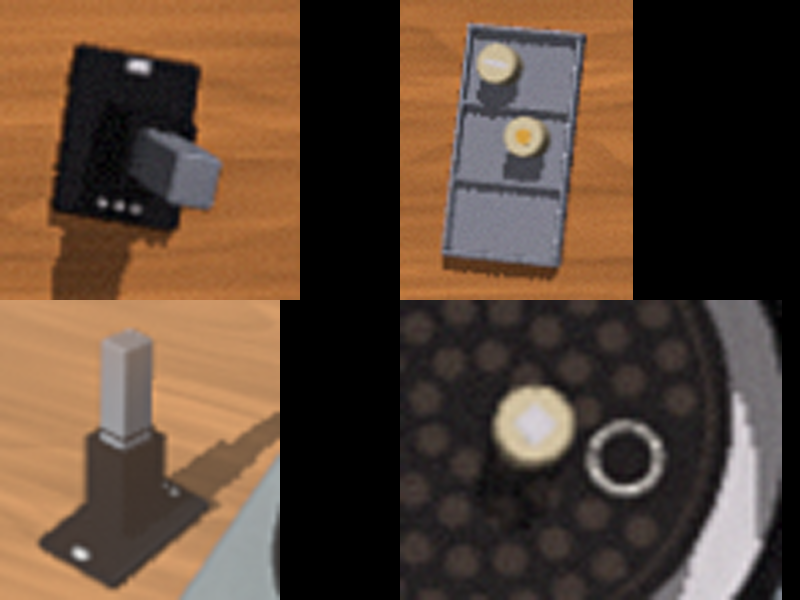

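Crops: gauge leans towards world −x in the cradle (its display end is nearest the robot's side), the tray's −x pocket at the bottom is empty, and the specimen stands clear beside the ring. Next come the precise measurements.

```bash
cat > m.py <<'E'
from h import *
def blob(c,box,f,pick=None):
    x0,y0,x1,y1=box; im=c["image"][y0:y1,x0:x1]; hsv=cv2.cvtColor(im,cv2.COLOR_RGB2HSV).astype(int)
    m=f(im.astype(int),hsv).astype(np.uint8)*255
    cs,_=cv2.findContours(m,cv2.RETR_EXTERNAL,cv2.CHAIN_APPROX_NONE)
    k=max(cs,key=cv2.contourArea); return k.reshape(-1,2)+[x0,y0],m
E
python3 - <<'E'
from m import *
t=load("top0");s=load("scene0")
pale=lambda i,h:(h[...,2]>120)&(i[...,0]>i[...,2]-25)
for n,c,b,rb in(("top",t,(276,176,298,199),(297,184,316,204)),("scene",s,(216,153,234,172),(206,156,219,170))):
    k,m=blob(c,b,pale); (e,ax,an)=cv2.fitEllipse(k); print(n,"mount ell",e,ax,an,"world",onz(c,e,190).round(1), "bbox",k.min(0),k.max(0))
    k,m=blob(c,rb,pale); (e,ax,an)=cv2.fitEllipse(k); print(n,"ring",e,ax,"world",onz(c,e,165).round(1), len(k))
# tray
k,m=blob(t,(105,175,175,275),lambda i,h:h[...,1]<90)
k=cv2.convexHull(k.astype(np.int32)); 
W=onz(t,k.reshape(-1,2),12)[:,:2]; r=cv2.minAreaRect(W.astype(np.float32)); print("tray rect",r,cv2.boxPoints(r).round())
k,m=blob(s,(335,205,415,285),lambda i,h:h[...,1]<90)
W=onz(s,k,12)[:,:2]; r=cv2.minAreaRect(W.astype(np.float32)); print("tray rect scene",r)
# gauge: 3D cloud
for n,c,b in(("top",t,(380,170,440,235)),("scene",s,(105,125,165,200))):
    P=cloud(c,b[0],b[2],b[1],b[3]); z=P[...,2]
    for lo in range(0,160,10):
        q=P[(z>lo)&(z<=lo+10)]
        if lo==0: q=P[(z>6)&(z<=12)]
        if len(q)>5: print(n,lo,len(q),q.mean(0).round(1),q.min(0).round(),q.max(0).round())
    im=c["image"][b[1]:b[3],b[0]:b[2]]; m=((z<14)&(im.max(2)<70)).astype(np.uint8)
    q=P[(m>0)]; q=q[q[:,2]>5]; print(n,"foot rect",cv2.minAreaRect(q[:,:2].astype(np.float32)))
st=__import__("cell").manip.read_state()
from scipy.spatial.transform import Rotation as Ro
print(Ro.from_euler("xyz",st["eef_rot"]).as_matrix().round(3))
E
```

```text
top mount ell (289.1618957519531, 187.33236694335938) (13.224787712097168, 13.757201194763184) 84.8038101196289 world [[562.4 -41.6 190. ]] bbox [282 181] [296 194]
top ring (305.9085388183594, 193.52334594726562) (11.795101165771484, 12.265572547912598) world [[551.2 -78.1 165. ]] 45
scene mount ell (223.77078247070312, 164.52890014648438) (13.964309692382812, 14.828731536865234) 129.84872436523438 world [[569.8 -41.7 190. ]] bbox [216 158] [230 171]
scene ring (213.06124877929688, 163.03697204589844) (8.143047332763672, 11.206456184387207) world [[549.9 -81.2 165. ]] 31
tray rect ((505.98992919921875, 329.75048828125), (92.5558090209961, 177.00845336914062), 83.41256713867188) [[413. 294.]
 [589. 274.]
 [599. 366.]
 [423. 386.]]
tray rect scene ((510.5780944824219, 328.0872497558594), (92.2630386352539, 186.75454711914062), 83.52742004394531)
top 0 607 [ 544.6 -330.6    9.4] [ 482. -404.    6.] [ 600. -276.   12.]
top 10 391 [ 548.8 -331.3   12. ] [ 488. -381.   10.] [ 596. -292.   20.]
top 20 24 [ 543.7 -322.8   26. ] [ 520. -353.   21.] [ 560. -314.   30.]
top 30 23 [ 543.2 -323.
[... 1671 characters left out ...]
328.3   95.8] [ 508. -347.   91.] [ 539. -318.  100.]
scene 100 40 [ 526.6 -330.   105.4] [ 506. -346.  100.] [ 537. -320.  110.]
scene 110 43 [ 524.  -327.9  114.7] [ 504. -345.  110.] [ 536. -318.  120.]
scene 120 48 [ 522.2 -328.7  124.9] [ 504. -347.  120.] [ 533. -318.  130.]
scene 130 207 [ 629.4 -202.   136. ] [ 501. -346.  130.] [ 688. -145.  140.]
scene 140 72 [ 516.6 -324.6  145.7] [ 495. -345.  140.] [ 680. -146.  150.]
scene 150 10 [ 516.7 -330.7  151.4] [ 509. -341.  150.] [ 523. -321.  153.]
scene foot rect ((546.1395263671875, -335.06646728515625), (72.8498764038086, 99.96908569335938), 73.40485382080078)
[[-0.     0.917  0.399]
 [ 0.001  0.399 -0.917]
 [-1.     0.    -0.001]]
```

```bash
for i in 1 2 3; do python3 -m jog '{"grip":[1,1,1,1,1],"offset":[[0.0228,0.0307,0.004],[0.0228,0.0307,0.004],[0.0228,0.0307,0.004],[0.0228,0.0307,0.004],[0.0228,0.0307,0.004]],"rot":[[0,0,-0.035],[0,0,-0.035],[0,0,-0.035],[0,0,-0.035],[0,0,-0.035]]}'; done
python3 - <<'E'
from m import *
t=load("top0");s=load("scene0")
print("disc c",onz(t,[280,185],165).round())
e=onz(t,[[393.7,180.5],[387.8,219],[421.7,185.2],[415.8,223.2]],10)[:,:2]; print(e.round(1),"mean",e.mean(0),np.degrees(np.arctan2(*(e[[0,2]]-e[[1,3]])[:,::-1].T)))
# top-face from near-top depth
for n,c,b in(("top",t,(400,195,440,230)),("scene",s,(125,128,148,160))):
    P=cloud(c,b[0],b[2],b[1],b[3]).reshape(-1,3); q=P[P[:,2]>85]; q=q[(q[:,1]<-300)&(np.abs(q[:,0]-515)<40)]
    q0=q[q[:,2]>141]; print(n,"top pts",len(q0),q0.mean(0))
    # normal of top by svd
    u=np.linalg.svd(q0-q0.mean(0))[2][2]; print("normal",u)
for n,c,b in(("top",t,(270,170,305,205)),("scene",s,(210,150,240,175))):
    P=cloud(c,b[0],b[2],b[1],b[3]).reshape(-1,3); q=P[(P[:,2]>184)]; print(n,"mount",len(q),q.mean(0),(q.min(0)+q.max(0))/2)
E
```

```text
clock: 0.6
eef_pos: [333.6, -346.8, 222.7]
eef_rot: [-2.943, 1.565, 1.992]
wrist_force: [-0.3, -0.2, 0.1]
finger_gap: 94.0
clock: 1.1
eef_pos: [450.6, -185.7, 242.8]
eef_rot: [-2.812, 1.564, 1.941]
wrist_force: [0.2, -1.0, -0.2]
finger_gap: 94.0
clock: 1.6
eef_pos: [567.8, -24.4, 262.6]
eef_rot: [-2.591, 1.562, 1.979]
wrist_force: [-0.1, -0.7, 0.4]
finger_gap: 94.1
disc c [[571. -23. 165.]]
[[ 595.6 -312.3]
 [ 499.7 -291.8]
 [ 581.8 -383.1]
 [ 487.1 -361.9]] mean [ 541.0410464  -337.27079237] [-12.03448299 -12.58616033]
top top pts 130 [ 508.01189247 -328.65218733  144.70059479]
normal [-0.19680721  0.04742265  0.97929465]
scene top pts 73 [ 512.23981365 -329.92329531  147.16607563]
normal [ 0.04286517 -0.05980394 -0.99728936]
top mount 157 [562.19767538 -40.54104545 190.13828806] [562.2455088  -40.25214314 189.70571877]
scene mount 113 [567.30732225 -41.69142251 190.71404549] [566.0494946  -42.88686603 189.4831795 ]
```

```bash
cat > st.py <<'E'
import sys,numpy as np
from cell import manip
from scipy.spatial.transform import Rotation as Ro
def rep(p,xa,jaw):  # target TCP (mm), tool x axis, jaw axis -> remaining offset m and rotvec
    s=manip.read_state(); R=Ro.from_euler("xyz",s["eef_rot"])
    x=np.array(xa,float);x/=np.linalg.norm(x); z=np.array(jaw,float); z-=z@x*x; z/=np.linalg.norm(z)
    best=min((Ro.from_matrix(np.c_[x,np.cross(k*z,x),k*z])*R.inv() for k in(1,-1)),key=lambda r:r.magnitude())
    print("t",round(float(s["clock"]),2),"pos",s["eef_pos"].round(1),"off",((np.array(p)-s["eef_pos"])/1000).round(4),"rot",best.as_rotvec().round(3),"q",s["joints"].round(2),"F",s["wrist_force"].round(1),"gap",round(float(s["finger_gap"]),1))
    return s
if __name__=="__main__":
    a=[float(v) for v in sys.argv[1:]]; rep(a[:3],[0,0,-1],[np.cos(a[3]),np.sin(a[3]),0])
E
python3 st.py 562.5 -42 169 -1.684
```

```text
t 1.6 pos [567.8 -24.4 262.6] off [-0.0053 -0.0176 -0.0936] rot [-0.008 -0.003  0.029] q [-0.11  0.31  1.38  0.01  1.46  1.6 ] F [-0.1 -0.7  0.4] gap 94.1
```

```bash
python3 -m jog '{"grip":[1,1,0.6,0.3,0.1],"offset":[[-0.005,-0.0176,-0.01],[0,0,-0.02],[0,0,-0.02],[0,0,0],[0,0,0]],"rot":[[-0.008,-0.003,0.029],[0,0,0],[0,0,0],[0,0,0],[0,0,0]]}' >/dev/null
python3 st.py 562.5 -42 169 -1.684
python3 - <<'E'
from m import *
from cell import manip
o=[]
for n,b in(("scene",(180,110,270,190)),("top",(245,150,335,230))):
    c=manip.camera(n); np.savez(n+"1.npz",**c); print(proj(c,[[562.5,-42,190]]))
    o.append(cv2.resize(c["image"][b[1]:b[3],b[0]:b[2],::-1],None,fx=4.4,fy=4.4,interpolation=cv2.INTER_CUBIC))
cv2.imwrite("pics/g1.png",np.hstack(o))
E
```

```text
t 2.1 pos [564.6 -37.3 210.2] off [-0.0021 -0.0047 -0.0412] rot [-0.    -0.002 -0.006] q [-0.13  0.33  1.47 -0.    1.34  1.55] F [ 1.  -0.6  0.2] gap 73.4
[[225.06404022 162.52980951]]
[[289.34105669 187.25702955]]
```

View pics/g1.png

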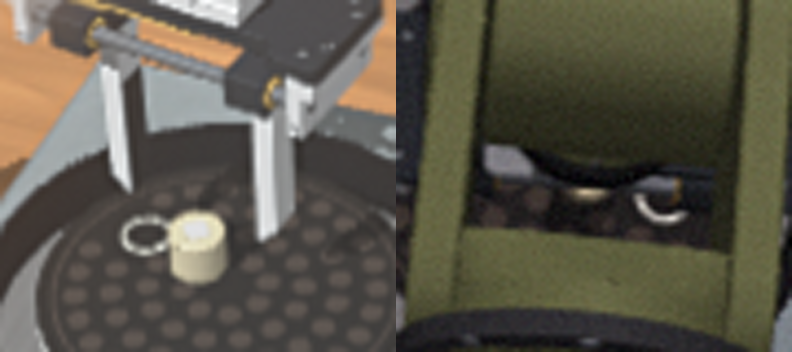

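The fingers straddle the specimen. Its top centre is at about scene pixel (224.4,162.7), and the estimate projects to (225,162.5), so I'll descend and grip.

```bash
python3 -m jog '{"grip":[0,0,0,0,0],"offset":[[-0.002,-0.0047,-0.02],[0,0,-0.015],[0,0,-0.004],[0,0,0],[0,0,0]],"rot":[[0,0,0],[0,0,0],[0,0,0],[0,0,0],[0,0,0]]}' 12 >/dev/null
python3 st.py 562.5 -42 169 -1.684
```

```text
t 2.7 pos [564.4 -42.7 175.6] off [-0.0019  0.0007 -0.0066] rot [ 0.001  0.006 -0.006] q [-0.14  0.36  1.52 -0.    1.26  1.54] F [-0.1 -1.   0.3] gap 46.9
```

```bash
python3 -m jog '{"grip":[0,0,-0.3,-0.5,-0.5],"offset":[[-0.002,0,-0.006],[0,0,0],[0,0,0],[0,0,0],[0,0,0]],"rot":[[0,0,0],[0,0,0],[0,0,0],[0,0,0],[0,0,0]]}' 12 
python3 -m jog '{"grip":[-0.6,-0.6,-0.6,-0.6,-0.6],"offset":[[0,0,0],[0,0,0],[0,0,0],[0,0,0],[0,0,0]],"rot":[[0,0,0],[0,0,0],[0,0,0],[0,0,0],[0,0,0]]}' 12 >/dev/null
python3 st.py 562.5 -42 169 -1.684
```

```text
clock: 3.2
eef_pos: [562.9, -42.7, 171.2]
eef_rot: [1.508, 1.562, -0.169]
wrist_force: [-0.1, -1.0, -0.2]
finger_gap: 30.0
t 3.7 pos [562.9 -42.7 171.2] off [-0.0004  0.0007 -0.0022] rot [ 0.001  0.008 -0.006] q [-0.14  0.36  1.53 -0.    1.25  1.54] F [ 0.1 -0.1  0. ] gap 29.9
```

```bash
python3 -m jog '{"grip":[-0.7,-0.7,-0.7,-0.7,-0.7],"offset":[[0,0,0],[0,0,0.01],[0,0,0.02],[0,0,0.02],[0,0,0.02]],"rot":[[0,0,0],[0,0,0],[0,0,0],[0,0,0],[0,0,0]]}' 20
for i in 1 2; do python3 -m jog '{"grip":[-0.7,-0.7,-0.7,-0.7,-0.7],"offset":[[-0.011,0.037,0],[-0.011,0.037,0],[-0.011,0.037,0],[-0.011,0.037,0],[-0.011,0.037,0]],"rot":[[0,0,0],[0,0,0],[0,0,0],[0,0,0],[0,0,0]]}';done
python3 st.py 449.4 337.5 14 -1.684
python3 - <<'E'
from m import *
from cell import manip
o=[]
for n,b in(("scene",(300,130,420,300)),("top",(245,130,345,230))):
    c=manip.camera(n); np.savez(n+"2.npz",**c)
    k=c["image"][b[1]:b[3],b[0]:b[2],::-1]; q=500/k.shape[0]; o.append(cv2.resize(k,(int(k.shape[1]*q),500),interpolation=cv2.INTER_CUBIC))
cv2.imwrite("pics/g2.png",np.hstack(o)[:,:800])
c=load("top2");pale=lambda i,h:(h[...,2]>120)&(i[...,0]>i[...,2]-25)
E
```

```text
clock: 4.2
eef_pos: [561.7, -42.5, 242.9]
eef_rot: [1.472, 1.567, -0.206]
wrist_force: [0.9, -0.0, -0.2]
finger_gap: 29.2
clock: 4.7
eef_pos: [506.3, 144.4, 250.4]
eef_rot: [1.593, 1.558, -0.092]
wrist_force: [-0.4, 0.2, -0.6]
finger_gap: 29.5
clock: 5.2
eef_pos: [448.0, 337.0, 255.5]
eef_rot: [1.737, 1.553, 0.052]
wrist_force: [0.2, -0.6, -0.1]
finger_gap: 29.6
t 5.2 pos [448.  337.  255.5] off [ 0.0014  0.0005 -0.2415] rot [-0.001  0.018  0.001] q [ 0.58  0.28  1.43 -0.01  1.42  2.27] F [ 0.2 -0.6 -0.1] gap 29.6
```

View pics/g2.png

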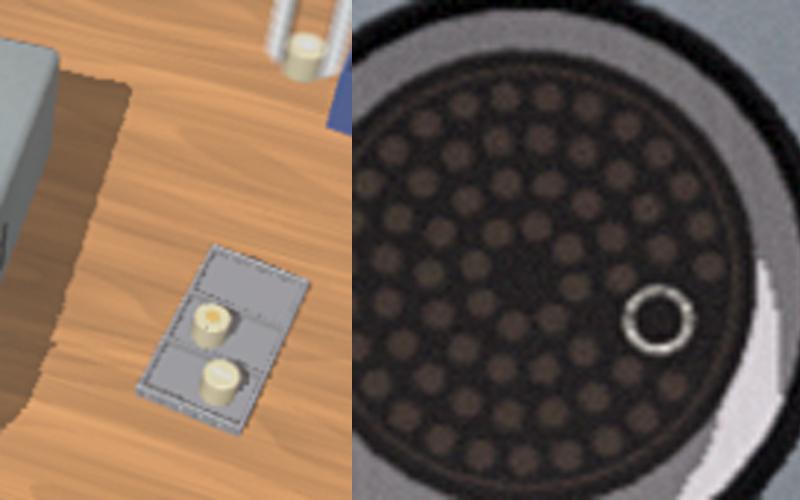

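The specimen hangs upright between the pads (left crop 303,55), the disc is clear, and the pocket is empty (250,285). I'll go down now.

```bash
python3 -m jog '{"grip":[-0.7,-0.7,-0.7,-0.7,-0.7],"offset":[[0.0015,0,-0.04],[0,0,-0.045],[0,0,-0.045],[0,0,-0.04],[0,0,-0.02]],"rot":[[0,0.018,0],[0,0,0],[0,0,0],[0,0,0],[0,0,0]]}' >/dev/null
python3 st.py 449.4 337.5 14 -1.684
python3 -m jog '{"grip":[-0.7,-0.7,-0.7,-0.7,-0.7],"offset":[[0,0,-0.01],[0,0,0],[0,0,0],[0,0,0],[0,0,0]],"rot":[[0,0,0],[0,0,0],[0,0,0],[0,0,0],[0,0,0]]}' >/dev/null
python3 st.py 449.4 337.5 14 -1.684
```

```text
t 5.8 pos [450.4 338.7  66.1] off [-0.001  -0.0012 -0.0521] rot [-0.007  0.008 -0.004] q [0.58 0.48 1.63 0.   1.03 2.26] F [ 0.7 -0.1  0.4] gap 29.5
t 6.3 pos [452.  337.8  58. ] off [-0.0026 -0.0003 -0.044 ] rot [-0.008  0.01  -0.003] q [0.58 0.49 1.63 0.   1.01 2.26] F [-0.4 -0.2 -0.8] gap 29.2
```

```bash
python3 -m jog '{"grip":[-0.7,-0.7,-0.7,-0.7,-0.7],"offset":[[-0.0026,0,-0.02],[0,0,-0.015],[0,0,-0.006],[0,0,0],[0,0,0]],"rot":[[-0.008,0.01,0],[0,0,0],[0,0,0],[0,0,0],[0,0,0]]}' >/dev/null
python3 st.py 449.4 337.5 11 -1.684
python3 - <<'E'
from m import *
from cell import manip
c=manip.camera("scene"); k=c["image"][200:290,330:420,::-1]
cv2.imwrite("pics/g3.png",cv2.resize(k,None,fx=6,fy=6,interpolation=cv2.INTER_CUBIC))
E
```

```text
t 6.8 pos [451.1 339.   18.9] off [-0.0017 -0.0015 -0.0079] rot [-0.003  0.005 -0.003] q [ 0.58  0.55  1.64 -0.    0.94  2.26] F [ 0.2 -1.1 -0.9] gap 29.4
```

View pics/g3.png

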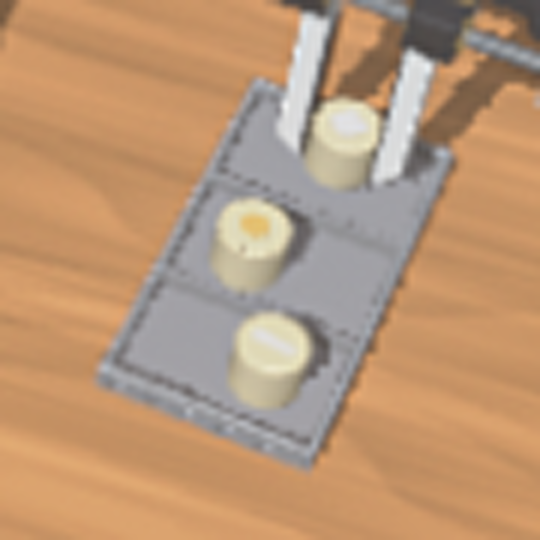

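The specimen is centred over the empty pocket (345,140 in the crop) and the other two are untouched. I'll lower it slowly to contact.

```bash
python3 -m jog '{"grip":[-0.7,-0.7,-0.7,-0.7,-0.7],"offset":[[0,0,-0.004],[0,0,-0.002],[0,0,-0.001],[0,0,0],[0,0,0]],"rot":[[-0.003,0.005,0],[0,0,0],[0,0,0],[0,0,0],[0,0,0]]}' >/dev/null
python3 st.py 449.4 337.5 10 -1.684
python3 -m jog '{"grip":[-0.7,-0.7,-0.7,-0.7,-0.7],"offset":[[0,0,-0.002],[0,0,0],[0,0,0],[0,0,0],[0,0,0]],"rot":[[0,0,0],[0,0,0],[0,0,0],[0,0,0],[0,0,0]]}' >/dev/null
python3 st.py 449.4 337.5 10 -1.684
```

```text
t 7.35 pos [451.7 339.3  12.6] off [-0.0023 -0.0018 -0.0026] rot [-0.001  0.001 -0.003] q [0.58 0.56 1.64 0.   0.94 2.26] F [-0.  0. -1.] gap 29.7
t 7.85 pos [451.8 339.4  10.6] off [-0.0024 -0.0019 -0.0006] rot [-0.001  0.001 -0.003] q [0.58 0.57 1.64 0.   0.93 2.26] F [ 0.7 -0.7 -0.1] gap 29.5
```

```bash
python3 -m jog '{"grip":[-0.7,-0.7,-0.7,-0.7,-0.7],"offset":[[0,0,-0.001],[0,0,0],[0,0,0],[0,0,0],[0,0,0]],"rot":[[0,0,0],[0,0,0],[0,0,0],[0,0,0],[0,0,0]]}' >/dev/null
python3 st.py 449.4 337.5 10 -1.684
python3 -m jog '{"grip":[-0.7,-0.7,-0.7,-0.7,-0.7],"offset":[[0,0,-0.001],[0,0,0],[0,0,0],[0,0,0],[0,0,0]],"rot":[[0,0,0],[0,0,0],[0,0,0],[0,0,0],[0,0,0]]}' >/dev/null
python3 st.py 449.4 337.5 10 -1.684
```

```text
t 8.35 pos [451.9 339.5  10.3] off [-0.0025 -0.002  -0.0003] rot [-0.002  0.002 -0.003] q [0.58 0.57 1.64 0.   0.93 2.26] F [-0.4  1.   0.6] gap 29.8
t 8.85 pos [452.  339.6  10.2] off [-0.0026 -0.0021 -0.0002] rot [-0.002  0.002 -0.003] q [0.58 0.57 1.64 0.   0.93 2.26] F [-1.4 -0.4  2.4] gap 29.4
```

Contact came at z 10.2, as predicted, with 2.4 N. Releasing.

```bash
python3 -m jog '{"grip":[-0.25,-0.2,-0.15,-0.15,-0.15],"offset":[[0,0,0],[0,0,0],[0,0,0],[0,0,0],[0,0,0]],"rot":[[0,0,0],[0,0,0],[0,0,0],[0,0,0],[0,0,0]]}' 
python3 -m jog '{"grip":[-0.15,-0.15,-0.15,0,0],"offset":[[0,0,0.01],[0,0,0.02],[0,0,0.04],[0,0,0.045],[0,0,0.045]],"rot":[[0,0,0],[0,0,0],[0,0,0],[0,0,0],[0,0,0]]}' >/dev/null
python3 st.py 449.4 337.5 10 -1.684
python3 - <<'E'
from m import *
from cell import manip
pale=lambda i,h:(h[...,2]>120)&(i[...,0]>i[...,2]-25)
c=manip.camera("scene"); np.savez("scene3.npz",**c)
k=c["image"][200:290,330:420,::-1]
cv2.imwrite("pics/g4.png",cv2.resize(k,None,fx=4,fy=4,interpolation=cv2.INTER_CUBIC))
# ring re-measure in scene
k,m=blob(c,(206,156,219,170),pale);e=cv2.fitEllipse(k);print("ring",e,onz(c,e[0],165))
c=load("top2");k,m=blob(c,(297,184,316,204),pale);e=cv2.fitEllipse(k);print("ring top2",e,onz(c,e[0],165))
# gauge quad edges
t=load("top0"); g=cv2.cvtColor(t["image"],cv2.COLOR_RGB2HSV)
k,m=blob(t,(400,195,435,225),lambda i,h:(h[...,2]>75)&(h[...,1]<80)); print("gauge blob bbox",k.min(0),k.max(0)); r=cv2.minAreaRect(k.astype(np.float32)); print(cv2.boxPoints(r).round(1))
k,m=blob(t,(400,195,435,225),lambda i,h:(h[...,2]>105)&(h[...,1]<80)); r=cv2.minAreaRect(k.astype(np.float32)); print("bright",r, cv2.boxPoints(r).round(1))
x=t["image"][195:225,400:435]; print(x.max(2)[5:24,2:30])
E
```

```text
clock: 9.35
eef_pos: [452.0, 339.6, 10.0]
eef_rot: [2.37, 1.568, 0.689]
wrist_force: [0.8, 0.1, -0.0]
finger_gap: 40.2
t 9.85 pos [448.7 337.3 171.8] off [ 0.0007  0.0002 -0.1618] rot [ 0.004 -0.007 -0.003] q [0.58 0.36 1.52 0.   1.27 2.26] F [0.3 0.5 0.2] gap 46.9
ring ((212.91905212402344, 163.02984619140625), (8.074681282043457, 10.901108741760254), 84.82176971435547) [[550.03639717 -81.52871048 165.        ]]
ring top2 ((305.85137939453125, 193.53501892089844), (11.814763069152832, 12.184234619140625), 83.08739471435547) [[551.21183927 -77.97478108 165.        ]]
gauge blob bbox [409 200] [426 218]
[[405.7 214.7]
 [409.1 199.6]
 [427.  203.6]
 [423.6 218.7]]
bright ((416.9529113769531, 209.2117462158203), (17.13750648498535, 14.317412376403809), 12.52880859375) [[407.  214.3]
 [410.1 200.4]
 [426.9 204.1]
 [423.8 218.1]]
[[ 17  14   7  22  27  38  54  76 104  76  36  31  35  26  20  12  23  20
   40 158 193 186 190 188 185 184 183 179]
 [  6  16  13  23  24  43  50  73 108 117 107 109  85  86  53  18   6  15
   63 192 191 188 185 185 182 180 179 182]
 [ 10   6  17  17  27  42  44
[... 1260 characters left out ...]
 20  25  13  19  16  24  29  49  53  57  59  56  64  99 121 115 120 118
  119 115 118 120 113 119 167 170 164 162]
 [ 11  18  10  12   8  11  17  23  38  54  62  57  77 108 119 119 118 117
  117 120 112 118 111 123 167 165 164 168]
 [ 14  14  15  14  19  13   9  11  15  34  46  53  93 115 121 120 121 117
  111 117 116 117 107 145 168 165 169 166]
 [ 31  38   7  11  16  15  16  18  23  27  24  47  92 114 116 113 114 115
  114 123 120 117 103 148 169 166 166 165]
 [106 109  25  28  49  36  17  16  27  21  25  24  46  68  80  91 103 110
  111 118 109 114 128 162 163 162 164 167]
 [119 125  32  71 116  95  38  24  22  22  23  22  23  32  27  86 113  99
  101  98  86 102 135 160 164 162 160 161]]
```

View pics/g4.png

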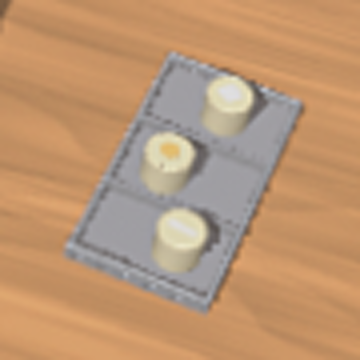

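Specimen upright in its pocket (crop 228,105), the others unmoved. Next I'll compute the gauge pose while crossing over at a safe height.

```bash
for i in 1 2 3; do python3 -m jog '{"grip":[0,0,0,0,0],"offset":[[0.003,-0.0435,0.008],[0.003,-0.0435,0.008],[0.003,-0.0435,0.008],[0.003,-0.0435,0.008],[0.003,-0.0435,0.008]],"rot":[[0,0,0],[0,0,0],[0,0,0],[0,0,0],[0,0,0]]}' >/dev/null; python3 st.py 480 -320 250 -1.786; done
python3 - <<'E'
from m import *
t=load("top0");s=load("scene0")
for z in(144,146,148): print(z,onz(t,[419.9,212.0],z),onz(s,[136.8,135.0],z))
# closest point of two rays
o1,d1=ray(t,[419.9,212.0]);o2,d2=ray(s,[136.8,135.0]);d1=d1[0];d2=d2[0]
a=np.linalg.lstsq(np.c_[d1,-d2],o2-o1,rcond=None)[0];print(o1+a[0]*d1,o2+a[1]*d2)
# expected cradle-based
yaw=-.215;ex=np.array([np.cos(yaw),np.sin(yaw),0]);d=-np.sin(.262)*ex+[0,0,np.cos(.262)];print("axis",d)
# cloud-derived axis centre: side faces at heights (scene)
E
```

```text
t 10.4 pos [465.  118.6 227. ] off [ 0.015  -0.4386  0.023 ] rot [-0.005  0.01  -0.113] q [0.17 0.12 1.69 0.   1.32 1.84] F [ 0.7 -0.1  0.3] gap 46.9
t 10.9 pos [ 478.2 -107.8  272.5] off [ 0.0018 -0.2122 -0.0225] rot [-0.004  0.016 -0.113] q [-0.3   0.11  1.59  0.01  1.42  1.37] F [0.1 0.5 0.3] gap 46.8
t 11.4 pos [ 491.2 -334.5  317.8] off [-0.0112  0.0145 -0.0678] rot [-0.001  0.02  -0.113] q [-0.67  0.34  1.21  0.01  1.57  1.01] F [-0.1  0.2 -0.3] gap 47.0
144 [[ 506.01262311 -329.04733815  144.        ]] [[ 505.74509418 -331.851736    144.        ]]
146 [[ 505.88381492 -328.37595327  146.        ]] [[ 507.77481568 -330.09949091  146.        ]]
148 [[ 505.75500673 -327.70456838  148.        ]] [[ 509.80453717 -328.34724583  148.        ]]
[ 505.98202016 -328.88782689  144.47517086] [ 506.94672058 -330.81437991  145.18403081]
axis [-0.25304941  0.05525972  0.96587388]
```

```bash
cat > sg.py <<'E'
from st import *
d=np.array([-.253,.0553,.9659])
import sys
p=np.array([506.5,-329.7,145])+float(sys.argv[1])*d
rep(p,-d,[.213,.977,0])
E
python3 sg.py 40
python3 -m jog '{"grip":[0.3,0.3,0.3,0.3,0.3],"offset":[[0.002,0.002,-0.03],[0.002,0.002,-0.03],[0,0.002,-0.03],[0,0,-0.02],[0,0,0]],"rot":[[0,0,-0.05],[0,0,-0.06],[0,0,0],[0,0,0],[0,0,0]]}' >/dev/null
python3 sg.py 40
```

```text
t 11.4 pos [ 491.2 -334.5  317.8] off [ 0.0052  0.007  -0.1342] rot [-0.043 -0.238 -0.112] q [-0.67  0.34  1.21  0.01  1.57  1.01] F [-0.1  0.2 -0.3] gap 47.0
t 11.9 pos [ 493.9 -334.8  207.6] off [ 0.0025  0.0073 -0.024 ] rot [-0.052 -0.231  0.009] q [-0.66  0.39  1.4   0.01  1.33  1.13] F [0.2 0.5 0.4] gap 61.2
```

```bash
python3 -m jog '{"grip":[0.3,0.3,0.3,0.3,0.3],"offset":[[0.0025,0.005,0],[0,0,0],[0,0,0],[0,0,0],[0,0,0]],"rot":[[-0.026,-0.115,0.008],[-0.026,-0.115,0],[0,0,0],[0,0,0],[0,0,0]]}' >/dev/null
python3 sg.py 40; python3 sg.py -59
```

```text
t 12.4 pos [ 497.8 -330.4  213.9] off [-0.0014  0.0029 -0.0303] rot [0.005 0.007 0.   ] q [-0.7   0.26  1.58  0.14  1.07  1.03] F [-0.3  0.3 -0.7] gap 60.9
t 12.4 pos [ 497.8 -330.4  213.9] off [ 0.0236 -0.0026 -0.1259] rot [0.005 0.007 0.   ] q [-0.7   0.26  1.58  0.14  1.07  1.03] F [-0.3  0.3 -0.7] gap 60.9
```

```bash
python3 -m jog '{"grip":[0.3,0.3,0.3,0.3,0.3],"offset":[[-0.002,0.003,-0.03],[0.004,-0.001,-0.015],[0.003,-0.0005,-0.012],[0,0,0],[0,0,0]],"rot":[[0.004,0.006,0],[0,0,0],[0,0,0],[0,0,0],[0,0,0]]}' >/dev/null
python3 sg.py -59; python3 sg.py 10
python3 - <<'E'
from m import *
from cell import manip
o=[]
for n,b in(("scene",(90,80,190,200)),("top",(360,150,460,250))):
    c=manip.camera(n); np.savez(n+"4.npz",**c); 
    k=c["image"][b[1]:b[3],b[0]:b[2],::-1];q=480/k.shape[0];o.append(cv2.resize(k,None,fx=q,fy=q,interpolation=cv2.INTER_CUBIC))
    print(n,q)
cv2.imwrite("pics/g5.png",np.hstack(o)[:,:800])
E
```

```text
t 12.9 pos [ 506.  -330.   157.5] off [ 0.0154 -0.0029 -0.0694] rot [ 0.002 -0.001 -0.002] q [-0.69  0.33  1.62  0.14  0.96  1.02] F [-1.   0.7 -0.8] gap 61.1
t 12.9 pos [ 506.  -330.   157.5] off [-0.002   0.0009 -0.0028] rot [ 0.002 -0.001 -0.002] q [-0.69  0.33  1.62  0.14  0.96  1.02] F [-1.   0.7 -0.8] gap 61.1
scene 4.0
top 4.8
```

View pics/g5.png

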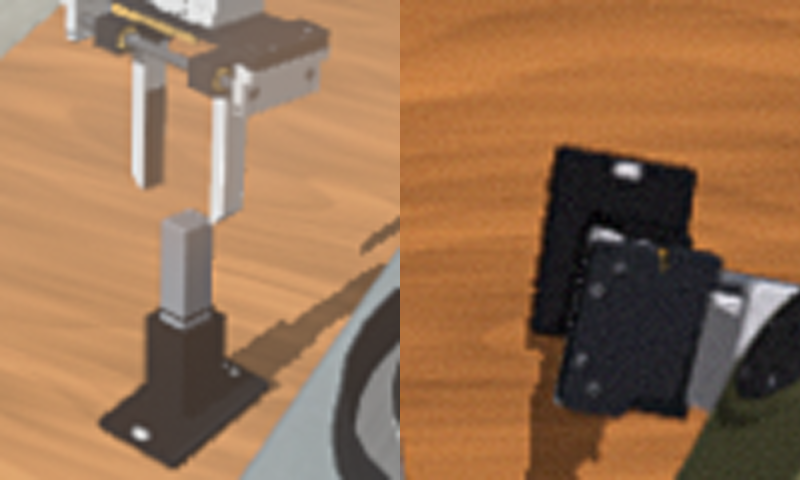

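The fingers (left crop 147,186 and 222,218) straddle the gauge top (187,220) symmetrically. I'll go down along its axis.

```bash
python3 -m jog '{"grip":[0.2,0.2,0.2,0.2,0.2],"offset":[[-0.002,0.001,0],[0.005,-0.0012,-0.018],[0.005,-0.0012,-0.018],[0.004,-0.001,-0.015],[0,0,0]],"rot":[[0,0,0],[0,0,0],[0,0,0],[0,0,0],[0,0,0]]}' >/dev/null
python3 sg.py -59
python3 -m jog '{"grip":[0.1,0.1,0.1,0.1,0.1],"offset":[[0,0,0],[0,0,0],[0,0,0],[0,0,0],[0,0,0]],"rot":[[0,0,0],[0,0,0],[0,0,0],[0,0,0],[0,0,0]]}' >/dev/null
python3 sg.py -59
```

```text
t 13.5 pos [ 518.7 -333.3  108.7] off [ 0.0028  0.0004 -0.0207] rot [ 0.006  0.004 -0.001] q [-0.68  0.41  1.64  0.15  0.86  1.02] F [ 0.2 -0.6  1.3] gap 56.1
t 14.0 pos [ 519.1 -334.   111.7] off [ 0.0024  0.001  -0.0237] rot [ 0.008  0.007 -0.001] q [-0.68  0.41  1.63  0.15  0.86  1.02] F [0.2 0.1 0.1] gap 52.0
```

```bash
python3 -m jog '{"grip":[0.1,0.1,0.1,0.1,0.1],"offset":[[-0.0035,0.0023,0],[0.0028,-0.0006,-0.011],[0.002,-0.0004,-0.007],[0,0,0],[0,0,0]],"rot":[[0.007,0.006,0],[0,0,0],[0,0,0],[0,0,0],[0,0,0]]}' >/dev/null
python3 sg.py -59
python3 -m jog '{"grip":[-0.1,-0.1,-0.1,-0.1,-0.1],"offset":[[0,0,0],[0,0,0],[0,0,0],[0,0,0],[0,0,0]],"rot":[[0,0,0],[0,0,0],[0,0,0],[0,0,0],[0,0,0]]}' >/dev/null
python3 sg.py -59
```

```text
t 14.5 pos [ 520.3 -332.4   91.9] off [ 0.0011 -0.0005 -0.0038] rot [ 0.    -0.    -0.001] q [-0.68  0.44  1.64  0.16  0.84  1.01] F [-0.1  0.1  0.6] gap 51.5
t 15.0 pos [ 520.4 -332.5   92.2] off [ 0.001  -0.0004 -0.0042] rot [ 0.001  0.    -0.001] q [-0.68  0.44  1.64  0.16  0.84  1.01] F [ 0.  -0.5 -0.2] gap 42.4
```

```bash
python3 -m jog '{"grip":[-0.3,-0.4,-0.5,-0.6,-0.6],"offset":[[0,0,0],[0,0,0],[0,0,0],[0,0,0],[0,0,0]],"rot":[[0,0,0],[0,0,0],[0,0,0],[0,0,0],[0,0,0]]}' 4 >/dev/null
python3 sg.py -59
python3 -m jog '{"grip":[-0.7,-0.7,-0.7,-0.7,-0.7],"offset":[[0,0,0],[0,0,0],[0,0,0],[0,0,0],[0,0,0]],"rot":[[0,0,0],[0,0,0],[0,0,0],[0,0,0],[0,0,0]]}' 4 >/dev/null
python3 sg.py -59
```

```text
t 15.5 pos [ 520.4 -332.6   92.5] off [ 0.001  -0.0003 -0.0044] rot [ 0.001  0.    -0.001] q [-0.68  0.44  1.64  0.16  0.84  1.01] F [-0.7 -0.7  0.4] gap 24.0
t 16.0 pos [ 520.5 -332.6   92.4] off [ 0.001  -0.0003 -0.0044] rot [ 0.001  0.    -0.001] q [-0.68  0.44  1.64  0.16  0.84  1.01] F [-0.4 -0.1 -0.3] gap 24.1
```

Gap 24.0 mm, flush on the 24 mm faces with no side force. I'll firm the grip and draw the gauge out along its axis.

```bash
python3 -m jog '{"grip":[-0.8,-0.8,-0.8,-0.8,-0.8],"offset":[[0,0,0],[0,0,0],[-0.0015,0.0003,0.006],[-0.0025,0.0006,0.0097],[-0.0025,0.0006,0.0097]],"rot":[[0,0,0],[0,0,0],[0,0,0],[0,0,0],[0,0,0]]}' 35
python3 sg.py -40
python3 -m jog '{"grip":[-0.8,-0.8,-0.8,-0.8,-0.8],"offset":[[-0.0025,0.0006,0.0097],[-0.0025,0.0006,0.0097],[-0.0025,0.0006,0.0097],[0,0,0],[0,0,0]],"rot":[[0,0,0],[0,0,0],[0,0,0],[0,0,0],[0,0,0]]}'
python3 sg.py -10
```

```text
clock: 16.5
eef_pos: [512.9, -330.5, 117.9]
eef_rot: [1.573, 1.311, -0.212]
wrist_force: [0.7, -0.2, -2.2]
finger_gap: 24.1
t 16.5 pos [ 512.9 -330.5  117.9] off [ 0.0038 -0.0014 -0.0115] rot [-0.001 -0.002 -0.001] q [-0.68  0.39  1.64  0.15  0.89  1.02] F [ 0.7 -0.2 -2.2] gap 24.1
clock: 17.0
eef_pos: [504.8, -329.0, 152.9]
eef_rot: [1.565, 1.308, -0.219]
wrist_force: [0.2, 0.4, -2.7]
finger_gap: 23.9
t 17.0 pos [ 504.8 -329.   152.9] off [ 0.0042 -0.0013 -0.0175] rot [ 0.002  0.001 -0.001] q [-0.69  0.33  1.63  0.15  0.95  1.02] F [ 0.2  0.4 -2.7] gap 23.9
```

```bash
python3 -m jog '{"grip":[-0.8,-0.8,-0.8,-0.8,-0.8],"offset":[[-0.005,0.0012,0.02],[-0.005,0.0012,0.02],[0,0,0.035],[0,0,0.035],[0,0,0]],"rot":[[0,0,0],[0,0,0],[0,0,0],[0,0,0],[0,0,0]]}'
python3 -m jog '{"grip":[-0.8,-0.8,-0.8,-0.8,-0.8],"offset":[[0,0,0.01],[0,0,0.005],[0,0,0],[0,0,0],[0,0,0]],"rot":[[0.012,0.055,0],[0.015,0.07,0],[0.015,0.07,0],[0.012,0.055,0],[0,0,0]]}' >/dev/null
python3 st.py 550.6 -79.8 275 -1.786
```

```text
clock: 17.5
eef_pos: [493.4, -325.4, 263.5]
eef_rot: [1.576, 1.313, -0.209]
wrist_force: [0.4, 0.6, -1.6]
finger_gap: 23.9
t 18.0 pos [ 492.6 -324.9  274.2] off [0.058  0.2451 0.0008] rot [-0.005 -0.011 -0.001] q [-0.64  0.36  1.29 -0.    1.51  1.14] F [-0.7  0.7 -2. ] gap 23.9
```

```bash
python3 -m jog '{"grip":[-0.8,-0.8,-0.8,-0.8,-0.8],"offset":[[0.007,0.0306,0.004],[0.007,0.0306,0.004],[0.007,0.0306,0],[0.007,0.0306,0],[0.007,0.0306,0]],"rot":[[-0.005,-0.011,0],[0,0,0],[0,0,0],[0,0,0],[0,0,0]]}' >/dev/null
python3 st.py 550.6 -79.8 270 -1.786
python3 -m jog '{"grip":[-0.8,-0.8,-0.8,-0.8,-0.8],"offset":[[0.007,0.028,0],[0.006,0.02,0],[0.002,0.005,0],[0,0,0],[0,0,0]],"rot":[[0,0,0],[0,0,0],[0,0,0],[0,0,0],[0,0,0]]}' >/dev/null
python3 st.py 550.6 -79.8 270 -1.786
```

```text
t 18.5 pos [ 526.8 -169.5  276. ] off [ 0.0238  0.0897 -0.006 ] rot [-0.004  0.003  0.004] q [-0.38  0.26  1.41  0.    1.47  1.41] F [ 0.7 -0.5 -1.5] gap 23.7
t 19.0 pos [ 541.5 -111.6  272.6] off [ 0.0091  0.0318 -0.0026] rot [-0.006  0.006  0.001] q [-0.27  0.26  1.41  0.01  1.46  1.51] F [-0.  -0.5 -1.8] gap 23.8
```

```bash
python3 -m jog '{"grip":[-0.8,-0.8,-0.8,-0.8,-0.8],"offset":[[0.005,0.016,-0.005],[0.004,0.015,-0.005],[0,0,-0.005],[0,0,0],[0,0,0]],"rot":[[-0.006,0.006,0],[0,0,0],[0,0,0],[0,0,0],[0,0,0]]}' >/dev/null
python3 st.py 550.6 -79.8 255 -1.786
python3 - <<'E'
from m import *
from cell import manip
o=[]
for n,b in(("scene",(160,80,260,200)),("top",(260,150,360,250))):
    c=manip.camera(n); np.savez(n+"5.npz",**c); 
    k=c["image"][b[1]:b[3],b[0]:b[2],::-1];q=480/k.shape[0];o.append(cv2.resize(k,None,fx=q,fy=q,interpolation=cv2.INTER_CUBIC))
cv2.imwrite("pics/g6.png",np.hstack(o)[:,:800])
E
```

```text
t 19.5 pos [550.1 -83.2 256. ] off [ 0.0005  0.0034 -0.001 ] rot [-0.     0.001  0.004] q [-0.22  0.28  1.43  0.    1.43  1.57] F [-0.5 -0.5 -1.5] gap 23.7
```

View pics/g6.png

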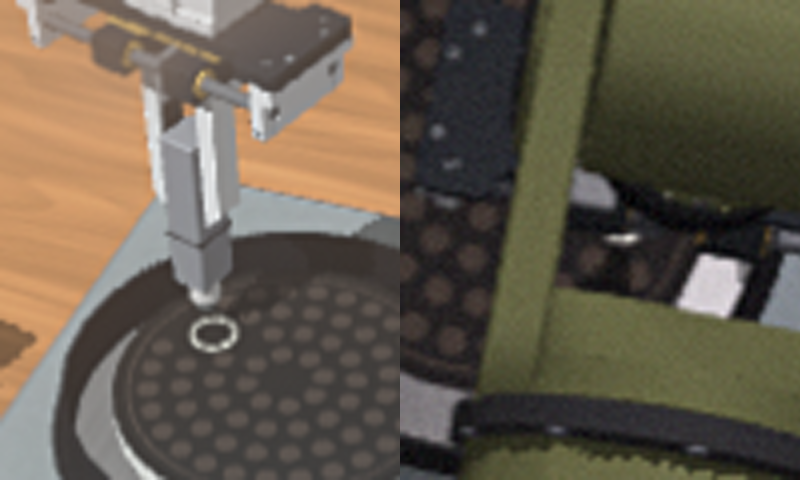

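The gauge hangs above the ring: tip at crop (206,300), ring at (214,333), body edges parallel to the fingers. I'll measure uprightness by plane fit and line fit, and the tip's offset from the ring in the scene view.

```bash
cat > tilt.py <<'E'
from m import *
def tilt(c,p,zlo,zhi):
    P=cloud(c,185,235,95,170).reshape(-1,3); q=P[(P[:,2]>zlo)&(P[:,2]<zhi)&(np.hypot(P[:,0]-p[0],P[:,1]-p[1])<26)]
    n0=np.array([.977,-.213,0]); q=q[np.abs((q-[*p[:2],0])@n0-14)<5]; q=q[np.abs((q-[*p[:2],0])@np.array([.213,.977,0]))<11]
    for _ in range(4):
        A=np.c_[np.ones(len(q)),q[:,2],q@np.array([.213,.977,0])]; y=q@n0
        co=np.linalg.lstsq(A,y,rcond=None)[0]; r=y-A@co; k=np.abs(r)<2.5*r.std(); q=q[k]
    print("face pts",len(q),"std",r.std().round(2),"tilt dx'/dz",co[1].round(4),"yaw slope",co[2].round(3),"face offs",(y-[*p[:2],0]@n0).mean().round(1))
E
python3 - <<'E'
from tilt import *
c=load("scene5"); p=[550.1,-83.2,256]; tilt(c,p,p[2]-45,p[2]+50); tilt(c,p,p[2]-40,p[2]+20)
# left/right silhouette edges of lower body (below fingers), vs projected verticals
im=cv2.cvtColor(c["image"],cv2.COLOR_RGB2GRAY).astype(float)
for z in(186,211,256,310): print(z,proj(c,[[550.1,-83.2,z]]).round(1))
print(im[138:160,200:224].astype(int))
k,m=blob(c,(206,156,221,172),lambda i,h:(h[...,2]>120)&(i[...,0]>i[...,2]-25));e=cv2.fitEllipse(k);print("ring",e,onz(c,e[0],165))
E
```

```text
face pts 243 std 1.15 tilt dx'/dz -0.0007 yaw slope -0.032 face offs 14.7
face pts 153 std 1.16 tilt dx'/dz -0.0018 yaw slope -0.027 face offs 14.8
186 [[211.6 156.2]]
211 [[210.9 147.9]]
256 [[209.4 132.6]]
310 [[207.6 113. ]]
[[164 128 101 114 131 140 145 145 147 132 101  98  92  83  78  89 102 131
  157 155 155 151 130 124]
 [167 165 146 112 101 119 135 140 148 135 105  93  76  84  99 102 100 102
  103  86  83  72  65  65]
 [169 168 149 143 142 125 113 121 136 126  95  76  83  99 102 101 100  88
   63  59  58  55  55  56]
 [168 167 152 145 145 144 142 125 114  90  66  81 100 102 101 101 101  92
   59  56  58  58  59  59]
 [165 165 153 148 144 145 145 145 143 122  94  98 101 101 101 101 102 101
   61  58  58  59  60  59]
 [167 168 154 148 144 144 144 145 145 140 115 100 100 100 101 101 102 102
   60  58  59  59  59  59]
 [161 152 109 145 145 144 144 143 144 142 117  99 100 100 100 101 103 101
   61  57  58  59  60  59]
 [102  71  65 138 146 144 144 143 143 143 121  99 100 100 100 100 102 101
   62  57  59  58  59  59]
 [ 61  51  57 115 147 145 144 142 143 144 122 100  99 100 100 10
[... 795 characters left out ...]
73 151 126  93  88  88
   78  68  56  57  64  65]
 [ 56  58  61  65  67  68  67  77 137 188 184 174 158 134 100  87  88  82
   67  60  55  55  57  58]
 [ 58  63  68  69  72  74  76  69  74 113 122 119  99  78  73  81  82  65
   62  56  55  55  54  55]
 [ 64  68  69  72  78  79  75  65  62  71  82  88  80  66  63  68  66  56
   54  54  57  58  60  69]
 [ 68  68  72  78  75  68  67  65  64  61  65  69  68  84  85  86  62  51
   50  56  70  66  77  89]
 [ 71  74  75  76  68  66  66  64  63  75 115 132 117 128 134 150 114  81
   62  60  82  78  88  89]]
ring ((212.84674072265625, 163.02734375), (8.020145416259766, 11.124039649963379), 85.50457763671875) [[550.09370208 -81.69217384 165.        ]]
```

```bash
python3 -m jog '{"grip":[-0.8,-0.8,-0.8,-0.8,-0.8],"offset":[[0.0005,0.004,-0.004],[0,0,-0.006],[0,0,-0.003],[0,0,0],[0,0,0]],"rot":[[0,0.001,0.003],[0,0,0],[0,0,0],[0,0,0],[0,0,0]]}' >/dev/null
python3 st.py 550.5 -79.3 240 -1.786
python3 -m jog '{"grip":[-0.8,-0.8,-0.8,-0.8,-0.8],"offset":[[0,0,0],[0,0,0],[0,0,0],[0,0,0],[0,0,0]],"rot":[[0,0,0],[0,0,0],[0,0,0],[0,0,0],[0,0,0]]}' >/dev/null
python3 st.py 550.5 -79.3 240 -1.786
```

```text
t 20.1 pos [550.5 -79.6 242.1] off [ 0.      0.0003 -0.0021] rot [-0.     0.     0.002] q [-0.21  0.29  1.45  0.    1.4   1.58] F [ 0.  -0.1 -1.1] gap 23.9
t 20.6 pos [550.6 -79.7 242.5] off [-0.0001  0.0004 -0.0025] rot [-0.     0.001  0.002] q [-0.21  0.29  1.45  0.    1.4   1.58] F [ 0.2  0.3 -1.1] gap 23.9
```

```bash
python3 -m jog '{"grip":[-0.8,-0.8,-0.8,-0.8,-0.8],"offset":[[0,0.0003,-0.003],[0,0,-0.002],[0,0,0],[0,0,0],[0,0,0]],"rot":[[0,0,0],[0,0,0],[0,0,0],[0,0,0],[0,0,0]]}' >/dev/null
python3 st.py 550.5 -79.3 240 -1.786
for i in 1 2; do python3 -m jog '{"grip":[-0.8,-0.8,-0.8,-0.8,-0.8],"offset":[[0,0,-0.0015],[0,0,0],[0,0,0],[0,0,0],[0,0,0]],"rot":[[0,0,0],[0,0,0],[0,0,0],[0,0,0],[0,0,0]]}' >/dev/null
python3 st.py 550.5 -79.3 240 -1.786; done
```

```text
t 21.1 pos [550.6 -79.3 236.9] off [-0.0001  0.      0.0031] rot [-0.     0.001  0.002] q [-0.21  0.29  1.46  0.    1.39  1.58] F [ 0.3  0.  -1.8] gap 23.7
t 21.6 pos [550.8 -79.4 236. ] off [-0.0003  0.0001  0.004 ] rot [0.    0.002 0.002] q [-0.21  0.29  1.46  0.    1.39  1.58] F [ 0.   0.2 -1.1] gap 23.8
t 22.1 pos [551.  -79.5 234.8] off [-0.0005  0.0002  0.0052] rot [0.    0.003 0.002] q [-0.21  0.29  1.46  0.    1.38  1.58] F [-0.3  0.1  2. ] gap 23.8
```

Contact. I'll hold, average the force, and look at the tip from the scene camera.

```bash
for i in 1 2 3; do python3 -m jog '{"grip":[-0.8,-0.8,-0.8,-0.8,-0.8],"offset":[[0,0,0],[0,0,0],[0,0,0],[0,0,0],[0,0,0]],"rot":[[0,0,0],[0,0,0],[0,0,0],[0,0,0],[0,0,0]]}' >/dev/null
python3 st.py 550.5 -79.3 240 -1.786; done
```

```text
t 22.6 pos [551.  -79.5 234.8] off [-0.0005  0.0002  0.0052] rot [0.    0.003 0.002] q [-0.21  0.29  1.46  0.    1.38  1.58] F [0.5 0.1 0.6] gap 23.7
t 23.1 pos [551.  -79.5 234.8] off [-0.0005  0.0002  0.0052] rot [0.    0.003 0.002] q [-0.21  0.29  1.46  0.    1.38  1.58] F [-0.2  1.  -0.5] gap 23.7
t 23.6 pos [551.  -79.5 234.8] off [-0.0005  0.0002  0.0052] rot [0.    0.003 0.002] q [-0.21  0.29  1.46  0.    1.38  1.58] F [ 0.6 -0.5  0.9] gap 23.4
```

```bash
python3 -m jog '{"grip":[-0.8,-0.8,-0.8,-0.8,-0.8],"offset":[[0,0,-0.0015],[0,0,0],[0,0,0],[0,0,0],[0,0,0]],"rot":[[0,0.003,0],[0,0,0],[0,0,0],[0,0,0],[0,0,0]]}' >/dev/null
python3 st.py 550.5 -79.3 240 -1.786
python3 -m jog '{"grip":[-0.8,-0.8,-0.8,-0.8,-0.8],"offset":[[0,0,-0.0015],[0,0,0],[0,0,0],[0,0,0],[0,0,0]],"rot":[[0,0,0],[0,0,0],[0,0,0],[0,0,0],[0,0,0]]}' >/dev/null
for i in 1 2 3; do python3 -m jog '{"grip":[-0.8,-0.8,-0.8,-0.8,-0.8],"offset":[[0,0,0],[0,0,0],[0,0,0],[0,0,0],[0,0,0]],"rot":[[0,0,0],[0,0,0],[0,0,0],[0,0,0],[0,0,0]]}' >/dev/null
python3 st.py 550.5 -79.3 240 -1.786; done
python3 - <<'E'
from tilt import *
from cell import manip
o=[]
for n,b in(("scene",(180,110,250,180)),("top",(260,150,360,250))):
    c=manip.camera(n); np.savez(n+"6.npz",**c); 
    k=c["image"][b[1]:b[3],b[0]:b[2],::-1];q=400/k.shape[0];o.append(cv2.resize(k,None,fx=q,fy=q,interpolation=cv2.INTER_CUBIC))
cv2.imwrite("pics/g7.png",np.hstack(o)[:,:800])
s=manip.read_state();p=s["eef_pos"]; tilt(load("scene6"),p,p[2]-45,p[2]+50)
E
```

```text
t 24.1 pos [551.2 -79.4 233.5] off [-0.0007  0.0001  0.0065] rot [0.    0.    0.002] q [-0.21  0.3   1.46 -0.    1.38  1.58] F [-0.3  0.6  1.8] gap 24.1
t 25.1 pos [551.3 -79.5 232.3] off [-0.0008  0.0002  0.0077] rot [0.001 0.001 0.002] q [-0.21  0.3   1.46 -0.    1.38  1.58] F [-0.7 -0.1  1.9] gap 23.8
t 25.6 pos [551.3 -79.5 232.3] off [-0.0008  0.0002  0.0077] rot [0.001 0.001 0.002] q [-0.21  0.3   1.46 -0.    1.38  1.58] F [-0.1 -0.2  2.2] gap 23.6
t 26.1 pos [551.3 -79.5 232.3] off [-0.0008  0.0002  0.0077] rot [0.001 0.001 0.002] q [-0.21  0.3   1.46 -0.    1.38  1.58] F [-0. -0.  3.] gap 23.5
face pts 233 std 1.28 tilt dx'/dz 0.0007 yaw slope -0.033 face offs 14.9
```

View pics/g7.png

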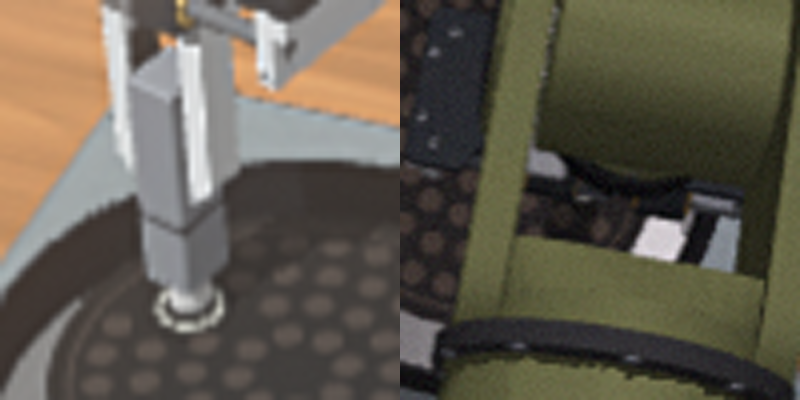

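Nose centred over the ring; the force implies about 3.3 mm of travel and the position gives 3.5 mm. One zoomed check of the tip within the ring, front to back.

```bash
python3 - <<'E'
from h import *
c=load("scene6"); k=c["image"][150:174,198:228,::-1]
cv2.imwrite("pics/g8.png",cv2.resize(k,None,fx=20,fy=20,interpolation=cv2.INTER_CUBIC))
print(proj(c,[[551.3,-79.5,165],[551.3,-79.5,172]]))
E
```

```text
[[213.44222103 163.57249897]
 [213.23526163 161.35070929]]
```

View pics/g8.png

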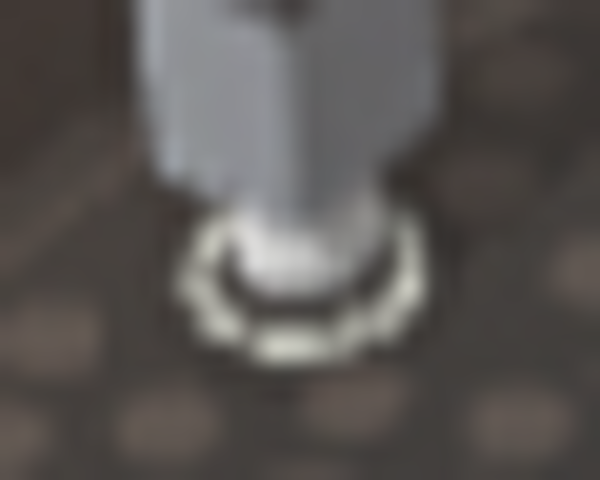

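The tip sits inside the ring: tip centre at about (300,260) and ring centre at about (302,276) in the zoom, roughly 2.5 mm behind centre, with a dark gap visible all round the front. I'm handing it in.

```bash
python3 - <<'E'
from cell import manip
s=manip.read_state();print(s["clock"],s["qd"].round(4),s["wrist_force"].round(1),s["finger_gap"])
print(manip.sign_off())
E
```

```text
26.2 [ 0.0008 -0.0011 -0.0002 -0.0007 -0.      0.0014] [ 0.4 -0.1  1.9] 23.549859966131923
the job is handed in; nothing more can be done
None
```

The specimen is standing in the tray's empty pocket, and the arm is still holding the gauge upright and steady with its tip pressed lightly inside the chalk ring. I handed the job in at 26.2 s, and no verdict was reported.

- **Specimen:** I lowered it until the wrist force showed a light touch (about 2.4 N) at the expected height, then released it. The picture taken after release shows it upright and the other two specimens where they were.
- **Tip travel:** The net push is about 3.8 N, which implies roughly 3.3 mm of travel. The height moved since contact gives about 3.5 mm. Both are well short of the 8 mm bottom, though the force readings were noisy by about ±0.7 N.
- **Gauge upright:** A plane fitted to the gauge's face shows a fore-and-aft tilt under 0.002. Sideways I only judged by eye that its edges were parallel to the fingers, with the tool within about 0.001 rad of vertical.
- **Tip in the ring:** The close-up shows the tip inside the ring, about 2.5 mm behind its centre, where about 6 mm is allowed. I did not correct this, because moving sideways while pressing could have turned the disc.
- **Disagreement:** The two cameras differed by about 3.5 mm sideways on where the ring was. I used a value between them and confirmed it against the tip in the scene view only, because the arm blocked the top view.

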